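Line up the wrap-colour samples from pale to dark

TASK

Set out the four car-shaped colour samples on the display board for the customer, one on each white pad, in order of shade: the palest on the pad next to the white cone, then darker and darker to the darkest next to the black cone. Park each one upright, centred and straight along its pad (nose to either side), and let go of it.

Things in the scene. Friction and masses are not known exactly. Their poses are not given: they have to be found in the camera images.
- car_pink: Loose car-shaped colour sample, palest of the four, pale pink, about 120 g. Lower body 96 long (x, nose at +x) x 46 wide (y), straight sides from 4 to 24 mm height with 6 mm rounded edges; a narrower cabin of the same colour on it (46 x 38, dark windows) reaches 38 mm. Origin: centre of the underside. At the start it stands on the bare table, upright, its length roughly across the table.
- car_coral: Loose car-shaped colour sample, second palest, coral, about 120 g. Lower body 96 long (x, nose at +x) x 46 wide (y), straight sides from 4 to 24 mm height with 6 mm rounded edges; a narrower cabin of the same colour on it (46 x 38, dark windows) reaches 38 mm. Origin: centre of the underside. At the start it stands on the bare table, upright, its length roughly across the table.
- car_red: Loose car-shaped colour sample, second darkest, strong red, about 120 g. Lower body 96 long (x, nose at +x) x 46 wide (y), straight sides from 4 to 24 mm height with 6 mm rounded edges; a narrower cabin of the same colour on it (46 x 38, dark windows) reaches 38 mm. Origin: centre of the underside. At the start it stands on the bare table, upright, its length roughly across the table.
- car_maroon: Loose car-shaped colour sample, darkest, blackish maroon, about 120 g. Lower body 96 long (x, nose at +x) x 46 wide (y), straight sides from 4 to 24 mm height with 6 mm rounded edges; a narrower cabin of the same colour on it (46 x 38, dark windows) reaches 38 mm. Origin: centre of the underside. At the start it stands on the bare table, upright, its length roughly across the table.
- pad_0: One of four identical white rectangular pads, fixed, 112 (x) x 60 (y) x 3 mm, flat, in one straight row along their y, 90 mm from centre to centre, on a fixed charcoal display board 130 x 480 x 6 mm. Origin: centre of the underside, 6 mm above the table, so a car on it stands 3 mm above this origin (9 mm above the table). The pad numbers say nothing of the order in the row. A car parked straight has its x along the pad's x, either way round.
- pad_1: One of four identical white rectangular pads, fixed, 112 (x) x 60 (y) x 3 mm, flat, in one straight row along their y, 90 mm from centre to centre, on a fixed charcoal display board 130 x 480 x 6 mm. Origin: centre of the underside, 6 mm above the table, so a car on it stands 3 mm above this origin (9 mm above the table). The pad numbers say nothing of the order in the row. A car parked straight has its x along the pad's x, either way round.
- pad_2: One of four identical white rectangular pads, fixed, 112 (x) x 60 (y) x 3 mm, flat, in one straight row along their y, 90 mm from centre to centre, on a fixed charcoal display board 130 x 480 x 6 mm. Origin: centre of the underside, 6 mm above the table, so a car on it stands 3 mm above this origin (9 mm above the table). The pad numbers say nothing of the order in the row. A car parked straight has its x along the pad's x, either way round.
- pad_3: One of four identical white rectangular pads, fixed, 112 (x) x 60 (y) x 3 mm, flat, in one straight row along their y, 90 mm from centre to centre, on a fixed charcoal display board 130 x 480 x 6 mm. Origin: centre of the underside, 6 mm above the table, so a car on it stands 3 mm above this origin (9 mm above the table). The pad numbers say nothing of the order in the row. A car parked straight has its x along the pad's x, either way round.
- cone_white: Small white cone, fixed on the charcoal board beyond one end of the pad row, in line with the pads, 75 mm from the centre of the end pad: foot 36 mm across, 40 mm tall. Its x is the pads' x. Marks the pale end. Origin: centre of the underside, 6 mm above the table.
- cone_black: Small black cone, fixed, the same size, at the other end of the row, 75 mm beyond that end pad's centre. Marks the dark end. Origin: centre of the underside.
Things that resemble listed ones, but are neither listed nor needed, are in the scene too. Leave any yellow look-alike of the car_red alone. What is shaped like the car_coral but blue is not meant.

How it is judged:
At the end, for the whole second after the job is handed in: In order of shade from the white cone (pink, coral, red, maroon) each car stands upright (0.1 rad) on its own pad, within 14 mm of its centre along and across the row and 0.22 rad of its length (either way round); all released and at rest (horizontal distance between car_pink and cone_white between 0.061 and 0.0905 m and horizontal distance between car_pink and cone_black below 0.361 m and x of car_pink in the frame of cone_white between -0.014 and 0.014 m and z of car_pink in the frame of cone_white between -0.003 and 0.007 m and angle between the x axis of each of car_pink, car_coral, car_red, car_maroon and the x axis of cone_white, either way round below 0.22 rad and angle between each of car_pink, car_coral, car_red, car_maroon's own z axis and vertical below 0.1 rad and linear speed of each of car_pink, car_coral, car_red, car_maroon below 0.02 m/s and angular speed of each of car_pink, car_coral, car_red, car_maroon below 0.2 rad/s and contact force between each of car_pink, car_coral, car_red, car_maroon and the fingers below 0.05 N and horizontal distance between car_coral and cone_white between 0.151 and 0.1805 m and horizontal distance between car_coral and cone_black below 0.271 m and x of car_coral in the frame of cone_white between -0.014 and 0.014 m and z of car_coral in the frame of cone_white between -0.003 and 0.007 m and horizontal distance between car_red and cone_white between 0.241 and 0.2705 m and horizontal distance between car_red and cone_black below 0.181 m and x of car_red in the frame of cone_white between -0.014 and 0.014 m and z of car_red in the frame of cone_white between -0.003 and 0.007 m and horizontal distance between car_maroon and cone_white between 0.331 and 0.3605 m and horizontal distance between car_maroon and cone_black below 0.091 m and x of car_maroon in the frame of cone_white between -0.014 and 0.014 m and z of car_maroon in the frame of cone_white between -0.003 and 0.007 m); the robot touches nothing.
It also fails if it takes over 112 s, if anything falls off the work surface, if the arm or the gripper's body presses on something with over 40 N, if the wrist force passes 120 N, or if a joint passes its speed limit or range.

ROBOT

A 7-joint arm with a two-finger parallel gripper is mounted at the origin on the work surface. World frame = base frame: x ahead of the robot, y to its left, z up, the work surface at z = 0. Lengths are in m, angles in rad, forces in N, time in s.
With the tool pointing down it reaches from about 0.425 to 0.925 m from the base axis. Payload 6.8 kg.
Tool frame: the origin (TCP) lies between the finger pads; the fingertips stand 17 mm ahead of it and the grasp point (between the pads) lies 2 mm behind it; z points along the fingers, x is the direction in which the jaws open and shut, and the axes are right-handed (so a half turn about z gives the same grasp; the last joint's range is limited). The gripper opens to 85 mm and grips with 20 to 120 N. Pads are 22 mm wide; open, the fingers measure 114 mm over their backs; the gripper's body (76 mm by 85 mm) begins 54 mm behind the grasp point. The pads swing forward as they close: fully open they stand 13 mm farther back than shut.
Start: joints at [0.997, 0.477, 0.022, 1.555, -0.011, 1.109, -0.083], TCP at [0.303, -0.603, 0.248] pointing down, gripper open.
Joint ranges: [-2.96, 2.96], [-0.34, 2.1], [-1.41, 1.46], [0.24, 2.44], [-1.37, 4.51], [0.17, 1.92], [-2.96, 2.96]. Speed limits (rad/s): [2.39, 2.39, 3.14, 3.14, 3.14, 3.14, 3.14].

INTERFACE

Orientations are given as a unit quaternion [w, x, y, z].
In Python, from station import readout, read_camera, get_calibration, bot, models gives the robot as it stands.
- The arm moves only by the tool carry_out, never from a script. Its argument "deltas" is a list of rows, each a list of 2 entries, a list of its own where there are three numbers: the shift along the tool's x, y, z in cm, then the turn about the tool's z in degrees. A call has 1 to 10 rows; each row is the pose to reach, as a shift and turn from the pose measured when the call began, along the tool's axes at that moment; what a row does not reach only later rows make up. A row lasts 1/8 s, in which the tool goes at most 62.5 mm and 10.7 degrees, less where a joint would pass 70% of its speed; a pose out of reach is approached as far as the arm can. A call with a gripper value outside its range is refused whole. "hand" is the opening, from 0 (shut) to 1 (fully open), set as the call begins (left out, the last holds). The fingers move at their own pace and stop on an object; "newtons" is the grip in N (left out, the last holds). Time passes only in rows, so rows that repeat a pose let the fingers close. It gives the time, the measured TCP pose, the force and the opening at its end, in the units of the state.
- readout.get_obs(): the state, without advancing time (a new reading comes with each control period).
- read_camera(name): name is "scene" or "top" or "wrist"; returns the picture (400x640x3 uint8, red, green, blue); there is no depth.
- get_calibration(name): a dict with "fov_y" (degrees; the focal length in pixels is half the picture's height over the tangent of half this angle, whatever the lens; pixels are square), "cx", "cy" (the principal point, pixels), "D" ([k1, k2, p1, p2, k3] as OpenCV has them; the pictures are not rectified), "world_from_camera" (4x4, takes a point from camera to world coordinates). Camera axes: x right, y down, z forward; pixel columns grow to the right and rows downward; lengths in m; the calibration is good to about 2 mm. A picture is of the moment at which its call begins: read the wrist's pose just before it. get_calibration takes no time and is no camera call; for the wrist camera it gives the pose at the moment of the call.
- bot.hand_in(): hands the job in, once; it reports no verdict.
Trained networks look in the newest picture that a camera, given by its name, has taken for a name from the list of things; names that differ only in an ending like _2 or _b are one class to them, and where a whole thing is asked for, a point or a joint stands for the part that bears it (a point fixed in the world has none). Each returns a list of dicts, best first, with "score" (0 to 1); they miss things now and then, are a little off and sometimes report something else, mostly with a low value. They report only what shows in the picture. A call takes as long as a camera call. They do not tell look-alikes from the thing itself.
- models.spot_in(query, camera): "centre" ([row, column] in pixels, amid what is visible of it).
The state is a dict: "t": time; "q": joint angles; "joint_vel": joint speeds; "joint_torque": joint torques, N m; "eef_pos": TCP position; "tool_rot": TCP orientation; "contact_force": force on the tool from outside, world axes, zero at the start; "torque": the same for the moment, N m; "gripper_width": opening from 0.0 (shut) to 1.0 (fully open).
Only numpy, scipy, OpenCV 4.12 (cv2) and the standard library are available. Lean on these libraries where they do the work, as an engineer would, in place of code of your own. Each camera call takes 0.05 s, during which the arm holds its last target. There are 200 camera calls.

## Working session

There is one attempt and no reset: what is moved stays moved. The work goes in short steps, Python scripts to look and compute and a tool call to move; the robot and the scene stay as the last step left them, time stands still between calls to the robot, and variables do not carry over. Pictures are saved under pics/ and viewed, about 12 in all and at most 16, crops included, and the job is handed in when it is done.

Besides the shell and the picture viewer there is one more tool, called after "Request:" as a command line: name --argument value ..., lists and objects as JSON in quotes. carry_out: Moves the arm, as the interface text tells. Its arguments: {"type":"object","properties":{"deltas":{"type":"array"},"hand":{"type":"number"},"newtons":{"type":"number"}},"required":["deltas"]}

```bash
mkdir -p pics
cat > h.py <<'E'
import numpy as np, cv2
from station import readout, read_camera, get_calibration, bot, models
def K(c):
    f=200/np.tan(np.radians(c['fov_y'])/2)
    return np.array([[f,0,c['cx']],[0,f,c['cy']],[0,0,1.]])
def ray(c,px,z):  # px list of (col,row) -> world xy at height z
    p=cv2.undistortPoints(np.array(px,float).reshape(-1,1,2),K(c),np.array(c['D'],float)).reshape(-1,2)
    T=np.array(c['world_from_camera']); d=np.c_[p,np.ones(len(p))]@T[:3,:3].T
    return T[:3,3]+d*((z-T[2,3])/d[:,2])[:,None]
def proj(c,P):
    T=np.linalg.inv(np.array(c['world_from_camera']))
    r,_=cv2.Rodrigues(T[:3,:3]); return cv2.projectPoints(np.array(P,float).reshape(-1,1,3),r,T[:3,3],K(c),np.array(c['D'],float))[0].reshape(-1,2)
def save(n,im): cv2.imwrite('pics/'+n+'.png',im[...,::-1])
E
python3 - <<'E'
from h import *
for n in('top','scene'):
    im=read_camera(n); save(n+'0',im); c=get_calibration(n); print(n,c['fov_y'],np.round(c['D'],3),np.round(c['world_from_camera'],3).tolist())
    if n=='top':
        np.save('top0.npy',im)
    for q in('car_pink','car_coral','car_red','car_maroon','pad_0','cone_white','cone_black'):
        r=models.spot_in(q,n); print(q,[(round(d['score'],2),np.round(d['centre']).tolist(),np.round(ray(c,[d['centre'][::-1]],.03)[0,:2],3).tolist()) for d in r[:6]])
o=readout.get_obs(); print(o['t'],o['eef_pos'],o['tool_rot'],o['gripper_width'])
E
```

```text
top 49.193313824594206 [-0.106  0.     0.     0.     0.   ] [[-0.002, -0.997, 0.078, 0.425], [-1.0, 0.002, 0.002, -0.007], [-0.002, -0.078, -0.997, 1.143], [0.0, 0.0, 0.0, 1.0]]
car_pink [(0.57, [203.0, 461.0], [0.485, -0.365])]
car_coral [(0.84, [274.0, 192.0], [0.304, 0.324]), (0.69, [209.0, 180.0], [0.471, 0.359]), (0.39, [144.0, 320.0], [0.639, -0.003])]
car_red [(0.88, [216.0, 380.0], [0.451, -0.155]), (0.83, [248.0, 340.0], [0.37, -0.052])]
car_maroon [(0.89, [225.0, 279.0], [0.431, 0.101])]
pad_0 [(0.85, [140.0, 284.0], [0.649, 0.091]), (0.81, [144.0, 321.0], [0.639, -0.004]), (0.79, [152.0, 387.0], [0.618, -0.176]), (0.47, [203.0, 459.0], [0.485, -0.361])]
cone_white []
cone_black []
scene 48.3646778540561 [-0.01  0.    0.    0.    0.  ] [[-0.63, 0.552, -0.547, 1.069], [0.777, 0.448, -0.443, 0.476], [0.001, -0.703, -0.711, 0.816], [0.0, 0.0, 0.0, 1.0]]
car_pink [(0.8, [155.0, 222.0], [0.508, -0.34]), (0.58, [255.0, 281.0], [0.658, 0.022])]
car_coral [(0.91, [287.0, 464.0], [0.48, 0.375]), (0.77, [234.0, 475.0], [0.332, 0.33]), (0.51, [229.0, 254.0], [0.642, -0.077])]
car_red [(0.88, [182.0, 279.0], [0.486, -0.144]), (0.76, [179.0, 337.0], [0.383, -0.034])]
car_maroon [(0.77, [223.0, 367.0], [0.461, 0.116])]
pad_0 [(0.59, [211.0, 230.0], [0.638, -0.165]), (0.59, [254.0, 278.0], [0.661, 0.015]), (0.58, [233.0, 255.0], [0.65, -0.067])]
cone_white [(0.79, [296.0, 335.0], [0.665, 0.179])]
cone_black [(0.71, [196.0, 213.0], [0.631, -0.235])]
0.8 [ 0.30318184 -0.60310978  0.2483391 ] [ 1.14010004e-05  8.51203726e-01 -5.24835417e-01  3.31723903e-05] 0.9999247735147914
```

View pics/top0.png

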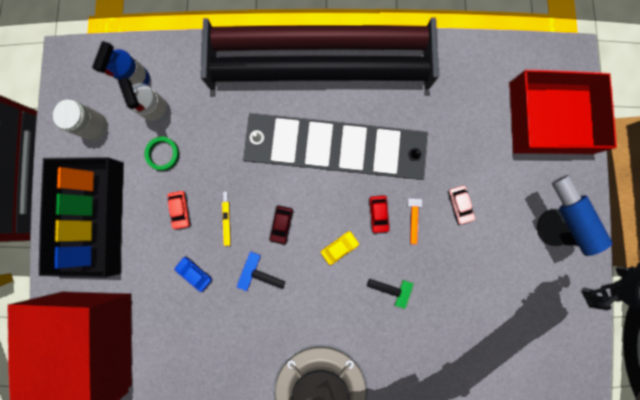

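View pics/scene0.png

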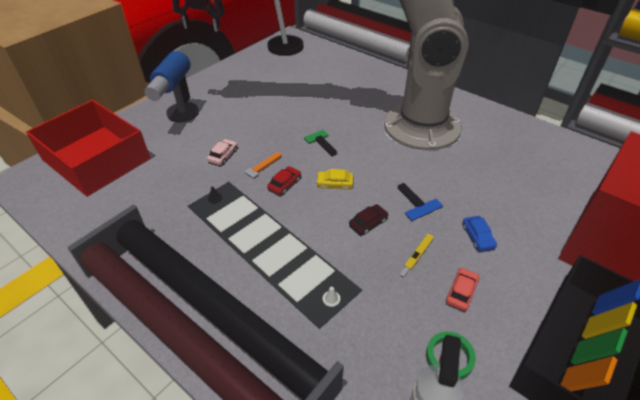

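Top view: the cars are coral (col 178, row 210), maroon (282,224), red (379,214) and pink (461,205). The look-alikes to avoid are the blue car (193,274) and the yellow car (340,248). The white cone is at (257,137) and the black cone at (415,154), with four pads between them.

```bash
cat >> h.py <<'E'
from scipy.optimize import minimize
def carpts(x,y,a,z0=0):
    P=[(sx*l,sy*w,z) for sx in(-1,1) for sy in(-1,1) for l,w,z in((.048,.019,.003),(.044,.023,.003),(.048,.019,.021),(.044,.023,.021),(.044,.019,.024),(.021,.017,.038))]
    P=np.array(P); R=np.array([[np.cos(a),-np.sin(a)],[np.sin(a),np.cos(a)]])
    P[:,:2]=P[:,:2]@R.T+[x,y]; P[:,2]+=z0; return P
def fit(c,mask,p0,z0=0,pts=carpts):
    def cost(p):
        m=np.zeros((1600,2560),np.uint8)
        h=cv2.convexHull(((proj(c,pts(*p,z0))+.5)*4*16).astype(np.int32))
        cv2.fillConvexPoly(m,h,1,shift=4)
        return 1-(m&M).sum()/(m|M).sum()
    M=cv2.resize(mask.astype(np.uint8)*255,(2560,1600),interpolation=cv2.INTER_LINEAR)
    M=(M>127).astype(np.uint8)
    r=minimize(cost,p0,method='Nelder-Mead',options=dict(initial_simplex=np.array(p0)+np.array([[0,0,0],[.01,0,0],[0,.01,0],[0,0,.2]]),xatol=2e-4,fatol=1e-4))
    return r.x,1-r.fun
def blob(mask,rc):
    n,l,s,ce=cv2.connectedComponentsWithStats(mask.astype(np.uint8),connectivity=4)
    k=min(range(1,n),key=lambda i:np.hypot(*(ce[i]-rc[::-1]))+(1e3 if s[i,4]<60 else 0))
    m=(l==k).astype(np.uint8); h=cv2.convexHull(cv2.findContours(m,0,1)[0][0]); cv2.fillConvexPoly(m,h,1); return m
E
python3 - <<'E'
from h import *
im=np.load('top0.npy'); c=get_calibration('top')
hsv=cv2.cvtColor(im,cv2.COLOR_RGB2HSV); vis=cv2.resize(im,None,fx=3,fy=3,interpolation=cv2.INTER_CUBIC)
I=im.astype(int); red=(I[...,0]-np.maximum(I[...,1],I[...,2]))>22
padc=[]
def padpts(x,y,a,z0):
    R=np.array([[np.cos(a),-np.sin(a)],[np.sin(a),np.cos(a)]])
    return np.c_[np.array([(.056,.03),(.056,-.03),(-.056,-.03),(-.056,.03)])@R.T+[x,y],np.full(4,.009)]
def draw(P): cv2.polylines(vis,[cv2.convexHull(((proj(c,P)+.5)*3).astype(np.int32))],True,(0,255,0),1)
for rc in((140,285),(143,319),(147,353),(151,387)):
    m=blob(im.min(2)>175,rc); w=ray(c,[rc[::-1]],.009)[0]; p,s=fit(c,m,[w[0],w[1],-.08],0,padpts)
    print('pad',np.round(p,4),round(s,3)); draw(padpts(*p,0))
for n,rc in(('coral',(210,178)),('maroon',(224,282)),('red',(214,379)),('pink',(205,461))):
    mm=red if n!='maroon' else (I[...,0]-I[...,2]>8)&(I.max(2)<120)
    m=blob(mm,rc); w=ray(c,[rc[::-1]],.015)[0]; p,s=fit(c,m,[w[0],w[1],0.])
    print(n,m.sum(),np.round(p,4),round(s,3)); draw(carpts(*p))
for z,rc in((.03,(137,257)),(.03,(154,415))): print('cone',ray(c,[rc[::-1]],z)[0])
save('fit0',vis[270:800,450:1500][:,:800]); save('fit1',vis[330:750,700:1500])
E
```

```text
pad [ 0.654   0.0912 -0.1138] 0.928
pad [ 0.6439  0.0016 -0.1104] 0.929
pad [ 0.6337 -0.0882 -0.1073] 0.932
pad [ 0.6245 -0.1773 -0.0989] 0.934
coral 768 [0.4694 0.3708 0.1613] 0.931
maroon 660 [ 0.4315  0.0995 -0.2146] 0.943
red 736 [ 0.4585 -0.1547  0.0667] 0.948
pink 710 [ 0.4819 -0.3728  0.2809] 0.947
cone [0.65707003 0.1607304  0.03      ]
cone [ 0.61165507 -0.24823786  0.03      ]
```

View pics/fit0.png

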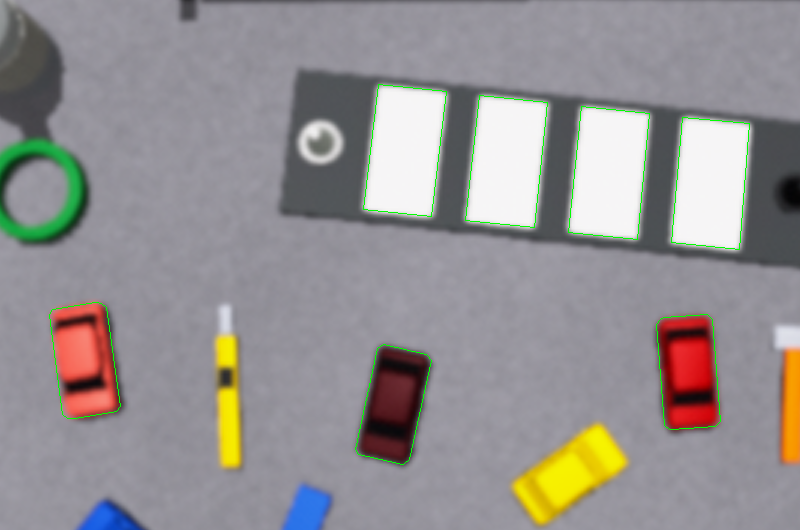

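View pics/fit1.png

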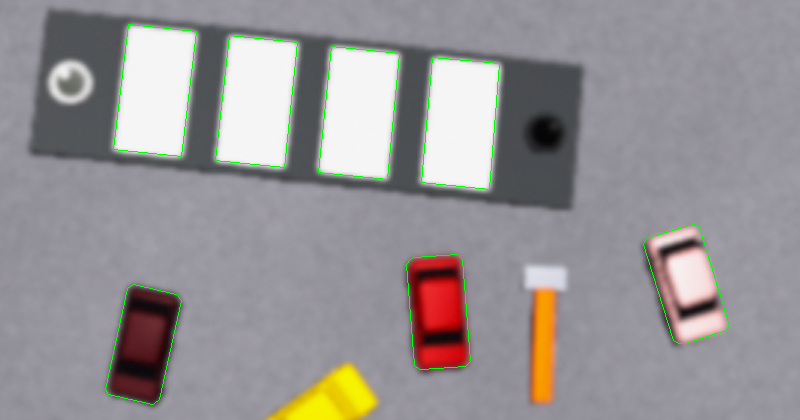

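```bash
cat >> h.py <<'E'
from scipy.spatial.transform import Rotation as Rn
def plan(x,y,z,yaw):
    o=readout.get_obs(); w,a,b,g=o['tool_rot']; R=Rn.from_quat([a,b,g,w]).as_matrix()
    d=R.T@(np.array([x,y,z])-o['eef_pos'])*100; cur=np.degrees(np.arctan2(R[1,0],R[0,0]))
    print('t',round(o['t'],2),'delta cm',np.round(d,2),'turn',round((cur-yaw+180)%360-180,1),'tilt',np.round(R[:2,2],3),'w',round(o['gripper_width'],3),'F',np.round(o['contact_force'],1))
E
python3 -c "
from h import *
plan(.482,-.373,.10,16.1-90)"
```

```text
t 0.8 delta cm [-12.53 -26.31  14.83] turn 10.6 tilt [ 0. -0.] w 1.0 F [-0.4 -0.4  0.3]
```

Request:
carry_out --deltas '[[[-2,-5,1],2],[[-5,-10,3],4],[[-8,-16,6],7],[[-10.5,-22,10],9],[[-12,-25.5,13],10.6],[[-12.5,-26.3,14.8],10.6],[[-12.5,-26.3,14.8],10.6],[[-12.5,-26.3,14.8],10.6]]' --hand 0.95 --newtons 40

```text
t: 1.8
eef_pos: [0.4816, -0.3752, 0.1014]
tool_rot: [0.0, 0.799, -0.602, 0.001]
contact_force: [-0.2, -1.5, -0.1]
gripper_width: 0.955
```

Run:
```python
from h import *
plan(.482,-.373,.020,16.1-90)
c=get_calibration('wrist'); im=read_camera('wrist')
v=im.copy(); cv2.polylines(v,[cv2.convexHull(proj(c,carpts(.4819,-.3728,.2809)).astype(np.int32))],True,(0,255,0),1)
save('w0',v)
```

```text
t 1.8 delta cm [-0.21 -0.1   8.14] turn -0.1 tilt [ 0.001 -0.002] w 0.955 F [-0.2 -1.5 -0.1]
```

View pics/w0.png

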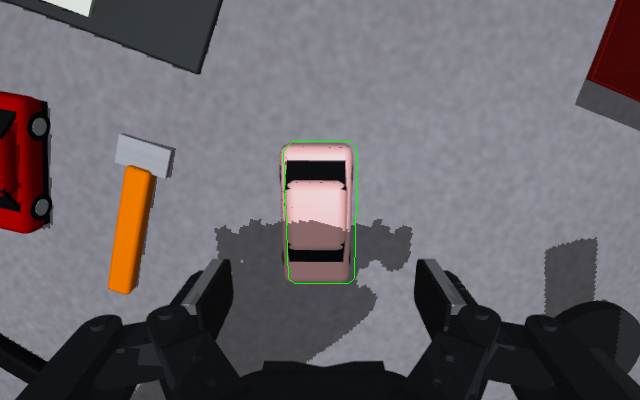

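The close view shows the pale pink car, centred at about (318,212). The projected outline lies within about 2 mm of it, so I'll descend.

Request:
carry_out --deltas '[[[-0.2,-0.1,2],0],[[-0.2,-0.1,4.5],0],[[-0.2,-0.1,6.5],0],[[-0.2,-0.1,7.7],0],[[-0.2,-0.1,8.1],0],[[-0.2,-0.1,8.1],0],[[-0.2,-0.1,8.1],0]]'

```text
t: 2.72
eef_pos: [0.4825, -0.3739, 0.0214]
tool_rot: [0.0, 0.798, -0.602, 0.002]
contact_force: [0.2, -0.5, 0.5]
gripper_width: 0.949
```

Request:
carry_out --deltas '[[[0,0,0],0],[[0,0,0],0],[[0,0,0],0],[[0,0,0],0],[[0,0,0],0],[[0,0,0],0]]' --hand 0 --newtons 40

```text
t: 3.48
eef_pos: [0.4829, -0.3741, 0.022]
tool_rot: [0.0, 0.798, -0.602, 0.002]
contact_force: [-1.2, 0.6, 6.0]
gripper_width: 0.53
```

Request:
carry_out --deltas '[[[0,0,-1],0],[[0,0,-3],0],[[0,0,-6],0],[[0,0,-8],0],[[0,0,-8],0],[[0,0,-8],0]]'

```text
t: 4.22
eef_pos: [0.4822, -0.3735, 0.1014]
tool_rot: [0.0, 0.798, -0.602, 0.002]
contact_force: [0.2, -0.2, -0.6]
gripper_width: 0.531
```

Run:
```python
from h import *
plan(.654,.0912,.10,-96.3)
im=read_camera('wrist'); save('w1',im)
```

```text
t 4.22 delta cm [-39.96 -29.29   0.05] turn 22.2 tilt [ 0.002 -0.003] w 0.531 F [ 0.2 -0.2 -0.6]
```

View pics/w1.png

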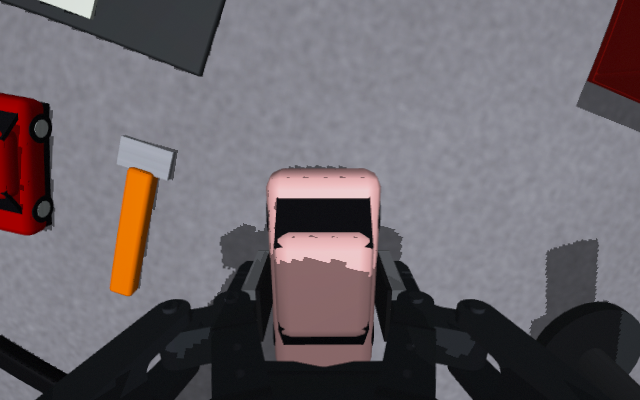

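The pink car is gripped and lifted (opening 0.53, about 45 mm). Next, carry it to the pad beside the white cone.

Request:
carry_out --deltas '[[[-2,-1.5,0],2],[[-6,-4.5,0],5],[[-11,-8,0],9],[[-16,-12,0],13],[[-21,-15.5,0],16],[[-26,-19,0],18],[[-31,-22.5,0],20],[[-35.5,-26,0],22.2],[[-38.7,-28.3,0],22.2],[[-40,-29.3,0],22.2]]'

```text
t: 5.52
eef_pos: [0.6534, 0.0952, 0.0988]
tool_rot: [-0.001, -0.669, 0.743, -0.0]
contact_force: [0.1, -0.3, -0.6]
gripper_width: 0.53
```

```bash
python3 -c "
from h import *
plan(.654,.0912,.0315,-96.3)"
```

```text
t 5.53 delta cm [ 0.38 -0.1   6.73] turn 0.3 tilt [-0.    -0.001] w 0.53 F [ 0.1 -0.3 -0.6]
```

Request:
carry_out --deltas '[[[0.4,-0.1,0],0.3],[[0.4,-0.1,2],0.3],[[0.4,-0.1,4],0.3],[[0.4,-0.1,5.2],0.3],[[0.4,-0.1,5.7],0.3],[[0.4,-0.1,5.7],0.3],[[0.4,-0.1,5.7],0.3]]'

```text
t: 6.4
eef_pos: [0.6544, 0.0912, 0.0424]
tool_rot: [-0.0, -0.667, 0.745, -0.001]
contact_force: [-0.9, 0.3, -0.3]
gripper_width: 0.526
```

```bash
python3 -c "
from h import *
plan(.654,.0912,.0312,-96.3)"
```

```text
t 6.4 delta cm [-0.    0.05  1.12] turn -0.0 tilt [ 0.001 -0.001] w 0.526 F [-0.9  0.3 -0.3]
```

Request:
carry_out --deltas '[[[0,0,0.4],0],[[0,0,0.8],0],[[0,0,1.1],0],[[0,0,1.1],0],[[0,0,1.1],0]]'

```text
t: 7.02
eef_pos: [0.6544, 0.0911, 0.0313]
tool_rot: [-0.0, -0.667, 0.745, -0.001]
contact_force: [0.3, -0.7, 0.2]
gripper_width: 0.527
```

Request:
carry_out --deltas '[[[0,0,0],0],[[0,0,0],0],[[0,0,0],0],[[0,0,0],0],[[0,0,-1],0],[[0,0,-3],0],[[0,0,-6],0],[[0,0,-8],0],[[0,0,-8],0]]' --hand 0.8

```text
t: 8.15
eef_pos: [0.6559, 0.0915, 0.114]
tool_rot: [0.002, -0.667, 0.745, -0.002]
contact_force: [1.0, 0.3, 0.3]
gripper_width: 0.8
```

Run:
```python
from h import *
plan(.4694,.3708,.10,9.2-90)
c=get_calibration('wrist'); im=read_camera('wrist')
v=im.copy(); cv2.polylines(v,[cv2.convexHull(proj(c,carpts(.654,.0912,-.1095,.009)).astype(np.int32))],True,(0,255,0),1)
save('w2',v)
```

```text
t 8.15 delta cm [-25.71  21.62   1.3 ] turn -15.5 tilt [ 0.005 -0.   ] w 0.8 F [1.  0.3 0.3]
```

View pics/w2.png

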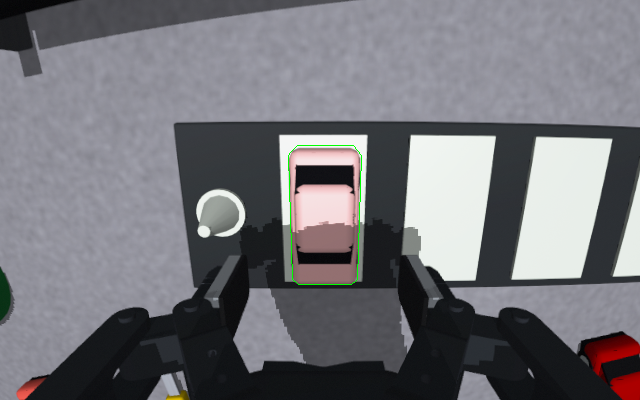

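Pink stands upright and centred on the pad next to the white cone, matching the expected outline. Coral is next.

Request:
carry_out --deltas '[[[-2,1.7,0],-2],[[-6,5,0],-5],[[-11,9.2,0],-8],[[-16,13.5,0.3],-11],[[-20.5,17.2,0.6],-13],[[-24,20.2,1],-15],[[-25.7,21.6,1.3],-15.5],[[-25.7,21.6,1.3],-15.5],[[-25.7,21.6,1.3],-15.5]]' --hand 0.95

```text
t: 9.32
eef_pos: [0.4697, 0.3684, 0.0984]
tool_rot: [0.0, 0.761, -0.649, 0.002]
contact_force: [-0.0, 0.8, 0.4]
gripper_width: 0.947
```

Run:
```python
from h import *
plan(.4694,.3708,.021,9.2-90)
c=get_calibration('wrist'); im=read_camera('wrist')
v=im.copy(); cv2.polylines(v,[cv2.convexHull(proj(c,carpts(.4694,.3708,.1613)).astype(np.int32))],True,(0,255,0),1)
save('w3',v)
```

```text
t 9.32 delta cm [-0.27  0.01  7.74] turn -0.2 tilt [ 0.003 -0.002] w 0.947 F [-0.   0.8  0.4]
```

View pics/w3.png

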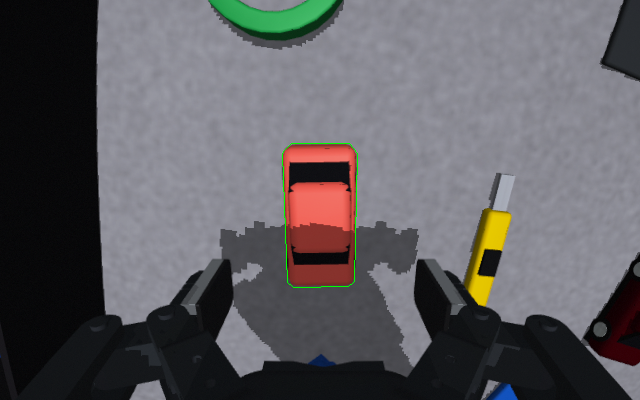

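The wrist view shows the coral car at about (320,215), matching the outline, with both fingers clear.

Request:
carry_out --deltas '[[[-0.2,0,2],0],[[-0.3,0,4.5],0],[[-0.3,0,6.5],0],[[-0.3,0,7.4],0],[[-0.3,0,7.7],0],[[-0.3,0,7.7],0],[[-0.3,0,7.7],0]]'

```text
t: 10.25
eef_pos: [0.4702, 0.3714, 0.0223]
tool_rot: [-0.001, 0.76, -0.65, 0.002]
contact_force: [-0.2, -0.1, 0.9]
gripper_width: 0.952
```

Request:
carry_out --deltas '[[[0,0,0],0],[[0,0,0],0],[[0,0,0],0],[[0,0,0],0],[[0,0,0],0],[[0,0,0],0]]' --hand 0

```text
t: 11.0
eef_pos: [0.4705, 0.3717, 0.0228]
tool_rot: [-0.001, 0.76, -0.65, 0.002]
contact_force: [-1.1, -0.2, 5.9]
gripper_width: 0.53
```

Request:
carry_out --deltas '[[[0,0,-1],0],[[0,0,-3],0],[[0,0,-6],0],[[0,0,-8],0],[[0,0,-8],0],[[0,0,-8],0]]'

```text
t: 11.75
eef_pos: [0.4698, 0.3714, 0.1026]
tool_rot: [-0.001, 0.76, -0.65, 0.002]
contact_force: [0.1, 0.2, -2.3]
gripper_width: 0.527
```

```bash
python3 -c "
from h import *
plan(.6439,.0014,.10,-96.3)"
```

```text
t 11.75 delta cm [ 39.27 -11.42   0.37] turn 15.3 tilt [ 0.004 -0.001] w 0.527 F [ 0.1  0.2 -2.3]
```

Request:
carry_out --deltas '[[[2,-0.6,0],2],[[6,-1.8,0],5],[[11,-3.2,0],8],[[16,-4.7,0],11],[[21,-6.1,0],13],[[26,-7.6,0],14],[[31,-9,0],15],[[35.5,-10.3,0],15.3],[[38.3,-11.1,0.2],15.3],[[39.3,-11.4,0.3],15.3]]'

```text
t: 13.0
eef_pos: [0.6433, -0.0034, 0.0997]
tool_rot: [-0.0, -0.665, 0.747, -0.002]
contact_force: [0.1, 0.8, -2.1]
gripper_width: 0.526
```

```bash
python3 -c "
from h import *
plan(.6439,.0014,.0415,-96.3)"
```

```text
t 13.0 delta cm [-0.5   0.02  5.82] turn -0.3 tilt [ 0.003 -0.003] w 0.526 F [ 0.1  0.8 -2.1]
```

Request:
carry_out --deltas '[[[-0.5,0,0],-0.3],[[-0.5,0,2],-0.3],[[-0.5,0,4],-0.3],[[-0.5,0,5.3],-0.3],[[-0.5,0,5.8],-0.3],[[-0.5,0,5.8],-0.3],[[-0.5,0,5.8],-0.3]]'

```text
t: 13.88
eef_pos: [0.6446, 0.0013, 0.0423]
tool_rot: [0.0, -0.667, 0.745, -0.002]
contact_force: [0.6, -0.7, -1.0]
gripper_width: 0.527
```

```bash
python3 -c "
from h import *
plan(.6439,.0014,.0317,-96.3)"
```

```text
t 13.88 delta cm [-0.    0.08  1.06] turn -0.0 tilt [ 0.004 -0.003] w 0.527 F [ 0.6 -0.7 -1. ]
```

Request:
carry_out --deltas '[[[0,0,0.4],0],[[0,0,0.8],0],[[0,0,1.05],0],[[0,0,1.05],0],[[0,0,1.05],0]]'

```text
t: 14.5
eef_pos: [0.6447, 0.0013, 0.0319]
tool_rot: [0.0, -0.667, 0.745, -0.002]
contact_force: [-0.7, -0.1, 0.7]
gripper_width: 0.525
```

Request:
carry_out --deltas '[[[0,0,0],0],[[0,0,0],0],[[0,0,0],0],[[0,0,0],0],[[0,0,-1],0],[[0,0,-3],0],[[0,0,-6],0],[[0,0,-7.5],0],[[0,0,-7.5],0]]' --hand 0.75

```text
t: 15.62
eef_pos: [0.6455, 0.0015, 0.1088]
tool_rot: [0.002, -0.667, 0.745, -0.003]
contact_force: [0.5, -0.3, -0.9]
gripper_width: 0.748
```

Run:
```python
from h import *
plan(.4585,-.1547,.10,3.8-90)
```

```text
t 15.62 delta cm [17.6  16.86  0.79] turn -10.2 tilt [ 0.007 -0.003] w 0.748 F [ 0.5 -0.3 -0.9]
```

Request:
carry_out --deltas '[[[2,2,0],-2],[[6,5.8,0],-5],[[10,9.6,0],-8],[[14,13.4,0.4],-10],[[16.8,16.1,0.8],-10.2],[[17.6,16.9,0.8],-10.2],[[17.6,16.9,0.8],-10.2],[[17.6,16.9,0.8],-10.2]]' --hand 0.95

```text
t: 16.62
eef_pos: [0.4595, -0.1535, 0.0999]
tool_rot: [-0.002, 0.731, -0.682, 0.004]
contact_force: [0.4, -0.1, -0.1]
gripper_width: 0.951
```

Run:
```python
from h import *
plan(.4585,-.1547,.021,3.8-90)
c=get_calibration('wrist'); im=read_camera('wrist')
v=im.copy(); cv2.polylines(v,[cv2.convexHull(proj(c,carpts(.4585,-.1547,.0667)).astype(np.int32))],True,(0,255,0),1)
save('w4',v)
```

```text
t 16.62 delta cm [0.09 0.17 7.89] turn 0.2 tilt [ 0.008 -0.002] w 0.951 F [ 0.4 -0.1 -0.1]
```

View pics/w4.png

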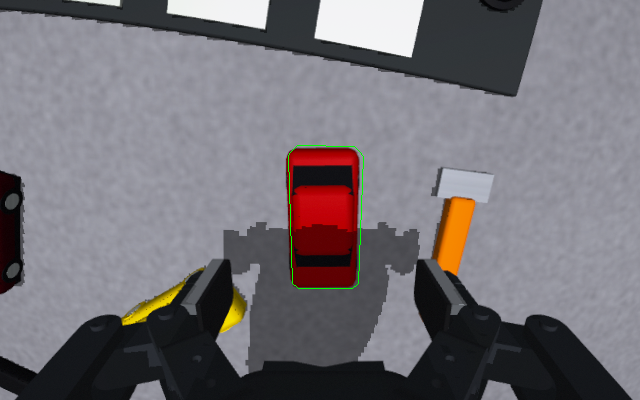

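The red car is at about (323,217). The yellow look-alike is at lower left and clear of the finger path, but I'll narrow the opening for margin.

Request:
carry_out --deltas '[[[0.1,0.2,1],0.2],[[0.1,0.2,3],0.2],[[0.1,0.2,5],0.2],[[0.1,0.2,6.5],0.2],[[0.1,0.2,7.5],0.2],[[0.1,0.2,7.8],0.2],[[0.1,0.2,7.8],0.2]]' --hand 0.82

```text
t: 17.55
eef_pos: [0.4584, -0.1549, 0.022]
tool_rot: [-0.002, 0.73, -0.683, 0.004]
contact_force: [-0.3, -0.2, -0.2]
gripper_width: 0.822
```

Request:
carry_out --deltas '[[[0,0,0],0],[[0,0,0],0],[[0,0,0],0],[[0,0,0],0],[[0,0,0],0],[[0,0,0],0]]' --hand 0

```text
t: 18.3
eef_pos: [0.4589, -0.155, 0.0227]
tool_rot: [-0.002, 0.73, -0.683, 0.004]
contact_force: [-0.6, 0.9, 6.0]
gripper_width: 0.525
```

Request:
carry_out --deltas '[[[0,0,-1],0],[[0,0,-3],0],[[0,0,-6],0],[[0,0,-8],0],[[0,0,-8],0],[[0,0,-8],0]]'

```text
t: 19.05
eef_pos: [0.4577, -0.1546, 0.1023]
tool_rot: [-0.002, 0.73, -0.683, 0.004]
contact_force: [-0.7, -0.0, -2.0]
gripper_width: 0.528
```

```bash
python3 -c "
from h import *
plan(.634,-.088,.10,-96.3)"
```

```text
t 19.05 delta cm [ -5.49 -18.03   0.37] turn 10.1 tilt [ 0.009 -0.002] w 0.528 F [-0.7 -0.  -2. ]
```

Request:
carry_out --deltas '[[[-0.8,-2.5,0],2],[[-2,-6.5,0],5],[[-3.4,-11,0],8],[[-4.6,-15,0],10.1],[[-5.3,-17.4,0.2],10.1],[[-5.5,-18,0.3],10.1],[[-5.5,-18,0.3],10.1],[[-5.5,-18,3],10.1],[[-5.5,-18,5],10.1],[[-5.5,-18,5],10.1]]'

```text
t: 20.3
eef_pos: [0.6318, -0.0885, 0.0518]
tool_rot: [0.001, -0.667, 0.745, -0.002]
contact_force: [0.3, 0.2, -0.6]
gripper_width: 0.529
```

```bash
python3 -c "
from h import *
plan(.634,-.088,.0317,-96.3)"
```

```text
t 20.3 delta cm [-0.08 -0.2   2.01] turn -0.1 tilt [ 0.004 -0.002] w 0.529 F [ 0.3  0.2 -0.6]
```

Request:
carry_out --deltas '[[[-0.1,-0.2,0.6],0],[[-0.1,-0.2,1.2],0],[[-0.1,-0.2,1.7],0],[[-0.1,-0.2,2],0],[[-0.1,-0.2,2],0],[[-0.1,-0.2,2],0]]'

```text
t: 21.05
eef_pos: [0.6342, -0.0878, 0.0319]
tool_rot: [0.001, -0.667, 0.745, -0.002]
contact_force: [-0.2, -0.0, 0.7]
gripper_width: 0.528
```

Request:
carry_out --deltas '[[[0,0,0],0],[[0,0,0],0],[[0,0,0],0],[[0,0,0],0],[[0,0,-1],0],[[0,0,-3],0],[[0,0,-6],0],[[0,0,-7.5],0],[[0,0,-7.5],0]]' --hand 0.75

```text
t: 22.18
eef_pos: [0.6349, -0.0877, 0.1088]
tool_rot: [0.002, -0.667, 0.745, -0.004]
contact_force: [0.5, 1.1, 0.2]
gripper_width: 0.749
```

Run:
```python
from h import *
plan(.4315,.0995,.10,-12.3-90)
```

```text
t 22.18 delta cm [-16.35  22.3    0.67] turn 5.9 tilt [ 0.008 -0.002] w 0.749 F [0.5 1.1 0.2]
```

Request:
carry_out --deltas '[[[-1.8,2.4,0],1],[[-5,6.8,0],3],[[-8.5,11.6,0],5],[[-12,16.4,0.3],5.9],[[-15,20.4,0.6],5.9],[[-16.3,22.3,0.7],5.9],[[-16.3,22.3,0.7],5.9],[[-16.3,22.3,0.7],5.9]]' --hand 0.95

```text
t: 23.18
eef_pos: [0.432, 0.0984, 0.0995]
tool_rot: [0.002, -0.627, 0.779, -0.004]
contact_force: [0.1, 0.6, 0.6]
gripper_width: 0.948
```

Run:
```python
from h import *
plan(.4315,.0995,.021,-12.3-90)
c=get_calibration('wrist'); im=read_camera('wrist')
v=im.copy(); cv2.polylines(v,[cv2.convexHull(proj(c,carpts(.4315,.0995,-.2146)).astype(np.int32))],True,(0,255,0),1)
save('w5',v)
```

```text
t 23.18 delta cm [-0.1   0.14  7.85] turn -0.0 tilt [ 0.008 -0.003] w 0.948 F [0.1 0.6 0.6]
```

View pics/w5.png

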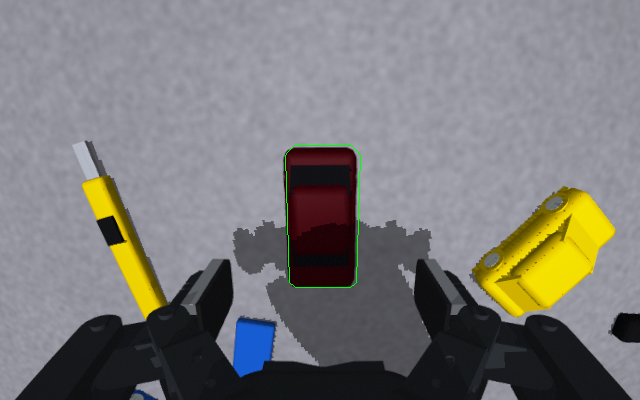

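The maroon car is at (320,215) and matches the outline. The blue tool and the yellow items are clear of the fingers.

Request:
carry_out --deltas '[[[-0.1,0.1,1],0],[[-0.1,0.1,3],0],[[-0.1,0.1,5],0],[[-0.1,0.1,6.5],0],[[-0.1,0.1,7.5],0],[[-0.1,0.1,7.8],0],[[-0.1,0.1,7.8],0]]' --hand 0.82

```text
t: 24.1
eef_pos: [0.4324, 0.0992, 0.0217]
tool_rot: [0.003, -0.627, 0.779, -0.004]
contact_force: [0.7, 0.1, -0.1]
gripper_width: 0.819
```

Request:
carry_out --deltas '[[[0,0,0],0],[[0,0,0],0],[[0,0,0],0],[[0,0,0],0],[[0,0,0],0],[[0,0,0],0]]' --hand 0

```text
t: 24.85
eef_pos: [0.4328, 0.0994, 0.0223]
tool_rot: [0.003, -0.627, 0.779, -0.004]
contact_force: [-1.9, -0.1, 6.7]
gripper_width: 0.528
```

Request:
carry_out --deltas '[[[0,0,-1],0],[[0,0,-3],0],[[0,0,-6],0],[[0,0,-8],0],[[0,0,-8],0],[[0,0,-8],0]]'

```text
t: 25.6
eef_pos: [0.4316, 0.0994, 0.1019]
tool_rot: [0.003, -0.627, 0.779, -0.004]
contact_force: [-0.4, -0.0, -0.1]
gripper_width: 0.53
```

```bash
python3 -c "
from h import *
plan(.6243,-.1775,.10,-96.3)"
```

```text
t 25.6 delta cm [ 22.93 -24.75   0.44] turn -6.1 tilt [ 0.009 -0.002] w 0.53 F [-0.4 -0.  -0.1]
```

Request:
carry_out --deltas '[[[2,-2.2,0],-1],[[5.5,-6,0],-3],[[9.5,-10.3,0],-5],[[13.5,-14.6,0],-6.1],[[17.5,-18.9,0],-6.1],[[20.8,-22.5,0],-6.1],[[22.5,-24.3,0],-6.1],[[22.9,-24.7,0.2],-6.1],[[22.9,-24.7,0.2],-6.1],[[22.9,-24.7,0.2],-6.1]]'

```text
t: 26.85
eef_pos: [0.6232, -0.1752, 0.1019]
tool_rot: [0.003, -0.668, 0.744, -0.003]
contact_force: [-0.1, -0.2, -0.5]
gripper_width: 0.527
```

```bash
python3 -c "
from h import *
plan(.6243,-.1775,.0415,-96.3)"
```

```text
t 26.85 delta cm [ 0.21 -0.09  6.04] turn 0.1 tilt [ 0.008 -0.001] w 0.527 F [-0.1 -0.2 -0.5]
```

Request:
carry_out --deltas '[[[0.2,-0.1,1],0],[[0.2,-0.1,3],0],[[0.2,-0.1,5],0],[[0.2,-0.1,6],0],[[0.2,-0.1,6],0],[[0.2,-0.1,6],0]]'

```text
t: 27.6
eef_pos: [0.6249, -0.1776, 0.0423]
tool_rot: [0.003, -0.668, 0.744, -0.004]
contact_force: [0.0, -0.4, 0.4]
gripper_width: 0.527
```

```bash
python3 -c "
from h import *
plan(.6243,-.1775,.0315,-96.3)"
```

```text
t 27.6 delta cm [-0.    0.07  1.08] turn 0.1 tilt [ 0.009 -0.002] w 0.527 F [ 0.  -0.4  0.4]
```

Request:
carry_out --deltas '[[[0,0,0.4],0],[[0,0,0.8],0],[[0,0,1.05],0],[[0,0,1.05],0],[[0,0,1.05],0]]'

```text
t: 28.22
eef_pos: [0.6249, -0.1776, 0.0318]
tool_rot: [0.003, -0.668, 0.744, -0.003]
contact_force: [0.7, 0.7, -1.1]
gripper_width: 0.528
```

Request:
carry_out --deltas '[[[0,0,0],0],[[0,0,0],0],[[0,0,0],0],[[0,0,0],0],[[0,0,-1],0],[[0,0,-3],0],[[0,0,-7],0],[[0,0,-11],0],[[0,0,-14],0],[[0,0,-14],0]]' --hand 0.75

```text
t: 29.48
eef_pos: [0.6257, -0.178, 0.1765]
tool_rot: [0.005, -0.668, 0.744, -0.006]
contact_force: [0.7, -0.6, 0.3]
gripper_width: 0.749
```

Request:
carry_out --deltas '[[[0,3,0],0],[[0,7,0],0],[[0,11,0],0],[[-2,14,0],0],[[6,15,0],0],[[10,15,0],0],[[15,15,0],0],[[20,15,0],0],[[23,15,0],0],[[23,15,0],0]]'

```text
t: 30.72
eef_pos: [0.4503, -0.3933, 0.1742]
tool_rot: [0.004, -0.666, 0.746, -0.007]
contact_force: [0.5, 0.7, 0.3]
gripper_width: 0.749
```

Run:
```python
from h import *
plan(.6,-.1775,.1,-96.3)
im=read_camera('top'); c=get_calibration('top')
I=im.astype(int); red=(I[...,0]-np.maximum(I[...,1],I[...,2]))>22
vis=cv2.resize(im,None,fx=4,fy=4,interpolation=cv2.INTER_CUBIC)
for n,t in(('pink',(.654,.0912)),('coral',(.6439,.0014)),('red',(.634,-.088)),('maroon',(.6243,-.1775))):
    mm=red if n!='maroon' else I.max(2)<130
    if n=='maroon': mm=(I[...,0]-I[...,2]>8)&(I.max(2)<120)
    rc=proj(c,[[*t,.03]])[0][::-1]
    m=blob(mm,rc); p,s=fit(c,m,[*t,-.11],.009)
    d=p[:2]-t; u=np.array([np.cos(-.1095),np.sin(-.1095)])
    print(n,m.sum(),np.round(p,4),round(s,3),'along/across mm',np.round([d@u*1e3,(d@[-u[1],u[0]])*1e3],1))
    cv2.polylines(vis,[cv2.convexHull(((proj(c,carpts(*p,.009))+.5)*4).astype(np.int32))],True,(0,255,0),1)
save('end',vis[400:960,950:1750])
```

```text
t 30.73 delta cm [-23.14 -12.34   7.56] turn -0.1 tilt [ 0.015 -0.004] w 0.749 F [0.5 0.7 0.3]
pink 625 [ 0.6531  0.0903 -0.1021] 0.892 along/across mm [-0.8 -1. ]
coral 713 [ 6.453e-01  4.000e-04 -1.036e-01] 0.944 along/across mm [ 1.5 -0.8]
red 700 [ 0.6345 -0.0886 -0.1089] 0.953 along/across mm [ 0.6 -0.5]
maroon 617 [ 0.6228 -0.1783 -0.1302] 0.881 along/across mm [-1.4 -0.9]
```

View pics/end.png

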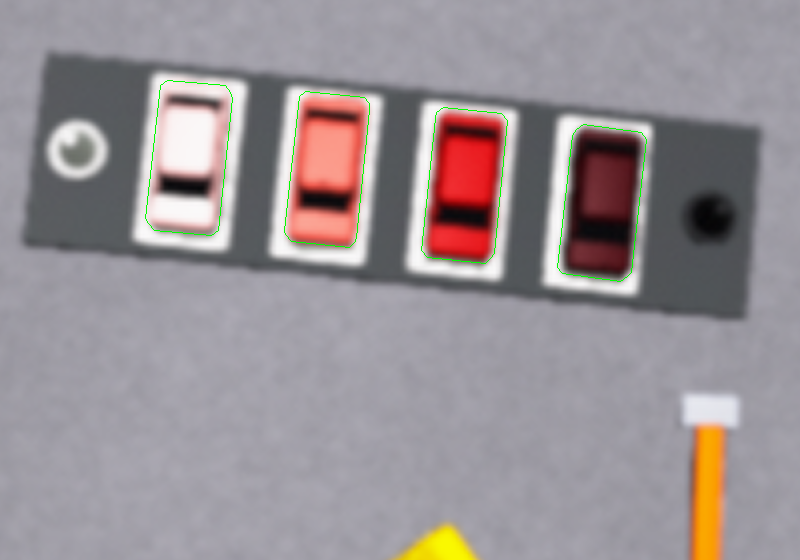

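All four cars are centred and straight on their pads, in order from white to black. The arm is clear, so I'm handing in.

```bash
python3 -c "
from h import *
print(bot.hand_in())"
```

```text
the job is handed in; nothing more can be done
None
```

All four cars are on their pads in order of shade: pink next to the white cone, then coral, red and maroon next to the black cone. I handed the job in at about 31 s with the arm up and clear; the hand-in reports no verdict.

- **Position:** in the last top picture, each car's fitted position was within about 1.5 mm of its pad centre and about 0.02 rad of the pad's direction, against limits of 14 mm and 0.22 rad.
- **Fit quality:** the pink and maroon fits are a little weaker (overlap about 0.88–0.89, against about 0.95 for the other two). Pale pink blends into the white pad, and maroon is hard to tell from its shadow. In the picture both still look centred and straight.
- **Upright and at rest:** I judged this by eye from that picture, plus a close wrist view of the pink car only. I did not measure tilt or speed.
- **Everything else:** no check failed or disagreed. The yellow and blue look-alikes were not moved, and the largest tool force I saw was about 7 N.

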